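# Hold a freshly cast choke down in the spring test nest

## Task

Lift the cast choke out of its open mould by the white hub, set it upright in the floating ring of the spring test nest and press it fully down against the springs, firmly but without ramming it. Leave the other things on the bench alone, and finish with the gripper still holding the choke fully down, so that the contacts under it stay made for the measurement.

Things in the scene. Friction and masses are not known exactly. Their poses are not given: they have to be found in the camera images.
- choke: The casting: a black resin choke with a white round hub on top, 64 mm tall, about 0.28 kg (0.22 to 0.35). From below: round body 22 mm high, tapering from 51 mm diameter at its top to 44 mm at its foot; flange 64 mm diameter, 6 mm thick (22 to 28 mm above the underside); hub 30 mm diameter, 36 mm tall (28 to 64 mm above the underside), the part to grip. Origin: centre of the underside; z is the axis, up. It is round: its yaw does not matter.
- choke_shoulder (a point): Point on the choke's axis level with the underside of the flange, 22 mm above the choke's underside; it comes to ring_seat when the choke sits in the ring.
- choke_top (a point): Centre of the top face of the choke's hub, 64 mm above its underside.
- mould: The open mould: a square aluminium block 110 x 110 mm on a dark steel plate 124 x 124 mm, top face 38 mm above the table, fixed. Its round stepped cavity holds the choke upright with 1.5 mm clearance around it: floor 10 mm above the table, 54 mm diameter, widening to 67 mm in the top 7 mm. The flange's top lies flush with the mould's top face, only the hub stands out. Nothing sticks: the choke lifts straight up. Origin: centre of the underside on the table; z up.
- nest: The spring test nest: an aluminium base plate 150 x 150 x 14 mm, fixed, with a low black block carrying brass contact pins in the middle and three upright guide posts 54 mm from the centre, each with a coil spring; post heads 15 mm diameter reach 63 mm above the table. A flat steel ring floats on the springs. Origin: centre of the underside on the table; z up.
- ring_seat (a point): Centre of the top face of the nest's floating ring (84 mm outer, 54 mm inner diameter, 10 mm thick). The choke's body goes down into the hole and the flange rests on this face. 64 mm above the table at rest; it moves down with the ring, to 52 mm at the stop.
- nest_ring (a joint): How far the floating ring is pressed down, in m: 0 at rest (up), 0.012 at its lower stop. The springs push up: they take the choke's weight without giving, begin to yield at about 6.5 N on the ring and take about 14 N on the ring at the stop (choke's weight included).
- multimeter: Bystander: yellow hand multimeter lying on the table, 100 x 190 x 38 mm. Origin: centre of the underside.
- screwdriver: Bystander: screwdriver lying on the table. Origin on its underside.
- mixing_cup: Bystander: white plastic cup standing on the table, 76 mm diameter, 85 mm tall. Origin: centre of the underside.
- motor: Bystander: small blue electric motor standing on its feet, about 220 mm long, 140 mm tall. Origin: centre of its footprint, on the table.
There are look-alikes about, which are no part of the job. Leave any turquoise look-alike of the mould alone.

How it is judged:
On the way:
1. the choke is lifted clear of the mould (z of choke in the frame of mould above 0.048 m), for 0.1 s.
At the end, for the whole second after the job is handed in: The choke sits upright (within 0.1 rad) in the nest's ring, flange on the ring (shoulder within 4 mm of the seat), the ring is pressed down at least 9.5 of its 12 mm by the choke (over 8 N between them) and stays so, and the gripper's fingers are still on the choke, holding it down (value of joint nest_ring above 0.0095 m and distance between choke_shoulder and ring_seat below 0.004 m and angle between choke's own z axis and vertical below 0.1 rad and contact force between choke and nest above 8 N and contact force between the fingers and choke above 4 N and linear speed of choke below 0.02 m/s); the arm keeps its last pose, push and grip.
It fails at once if the choke is rammed into the nest (over 60 N) (contact force between choke and nest above 60 N).
It fails at once if a bystander is disturbed (moved over 3 cm) (distance of any of multimeter, screwdriver, mixing_cup, motor from where it was at the start of the episode above 0.03 m).
It also fails if it takes over 38 s, if anything falls off the work surface, if the arm or the gripper's body presses on something with over 40 N, if the wrist force passes 120 N, or if a joint passes its speed limit or range.

## Robot

A 7-joint arm with a two-finger parallel gripper is mounted at the origin on the work surface. World frame = base frame: x ahead of the robot, y to its left, z up, the work surface at z = 0. Lengths are in m, angles in rad, forces in N, time in s.
With the tool pointing down it reaches from about 0.425 to 0.875 m from the base axis. Payload 9.9 kg.
Tool frame: the origin (TCP) lies midway between the tips of the shut fingers; the grasp point (between the pads) lies robot.grip_depth behind it (robot.grip_depth is the distance from the TCP to the grasp point, in m); y points along the fingers, x is the direction in which the jaws open and shut, and the axes are right-handed (so a half turn about y gives the same grasp; the last joint's range is limited). The gripper opens to 85 mm and grips with 20 to 120 N. Pads are 22 mm wide; open, the fingers measure 114 mm over their backs; the gripper's body (76 mm by 85 mm) begins 54 mm behind the grasp point. The pads swing forward as they close: fully open they stand 13 mm farther back than shut.
Start: joints at [-0.084, 0.576, 0.025, 1.437, -0.015, 1.129, -0.057], TCP at [0.675, 0, 0.231] pointing down, gripper open.
Joint ranges: [-2.76, 2.76], [-0.34, 2.15], [-1.52, 1.57], [0.19, 2.46], [-1.09, 4.23], [0.17, 1.99], [-2.82, 2.82]. Speed limits (rad/s): [2.22, 2.22, 3.01, 3.01, 3.14, 3.14, 3.14].

## Interface

Orientations are given as a rotation vector (axis times angle).
In Python, from bench import robot, optics gives the robot as it stands. The module is installed in compiled form; this text tells all that it offers.
- The arm moves only by the tool arm_command, never from a script. Its argument "plan" is a list of rows, each a list of 2 entries, a list of its own where there are three numbers: the shift along the tool's x, y, z in mm, then the turn, a rotation vector about the tool's x, y, z in rad. In form: [[[dx, dy, dz], [rx, ry, rz]], ...]. A call has 1 to 20 rows; each row is the pose to reach, as a shift and turn from the pose measured when the call began, along the tool's axes at that moment; what a row does not reach only later rows make up. A row lasts 1/10 s, in which the tool goes at most 50 mm and 8.59 degrees, less where a joint would pass 70% of its speed; a pose out of reach is approached as far as the arm can. A call with a gripper value outside its range is refused whole. "fingers" is the finger opening in mm, from 0 to 85.4, set as the call begins (left out, the last holds). The fingers move at their own pace and stop on an object; "force" is the grip in N (left out, the last holds). Time passes only in rows, so rows that repeat a pose let the fingers close. It gives the time, the measured TCP pose, the force and the opening at its end, in the units of the state.
- robot.get_obs(): the state, without advancing time (a new reading comes with each control period).
- optics.camera(name): name is "scene" or "side" or "wrist"; returns a dict with "img" (420x560x3 uint8, red, green, blue), "camera_matrix" (3x3 intrinsics, pixels), "R" (3x3) and "t" (3): a world point X has camera coordinates R X + t. Camera axes: x right, y down, z forward; pixel columns grow to the right and rows downward; lengths in m; the calibration is good to about 2 mm. A picture is of the moment at which its call begins. There is no depth.
- robot.close_job(): hands the job in, once; it reports no verdict.
The state is a dict: "t": time; "qpos": joint angles; "joint_velocities": joint speeds; "tau": joint torques, N m; "tool_pos": TCP position; "orientation": TCP orientation; "force": force on the tool from outside, world axes, zero at the start; "wrist_torque": the same for the moment, N m; "finger_gap": finger opening in m.
Only numpy, scipy, OpenCV 4.12 (cv2) and the standard library are available. Lean on these libraries where they do the work, as an engineer would, in place of code of your own. Each camera call takes 0.05 s, during which the arm holds its last target. There are 200 camera calls.

## Working session

There is one attempt and no reset: what is moved stays moved. The work goes in short steps, Python scripts to look and compute and a tool call to move; the robot and the scene stay as the last step left them, time stands still between calls to the robot, and variables do not carry over. Pictures are saved under pics/ and viewed, about 8 in all and at most 12, crops included, and the job is handed in when it is done.

Besides the shell and the picture viewer there is one more tool, called after "Request:" as name(argument=value, ...), one argument or row to a line, values as JSON. arm_command: Moves the arm, as the interface text tells. Its arguments: {"type":"object","properties":{"plan":{"type":"array"},"fingers":{"type":"number"},"force":{"type":"number"}},"required":["plan"]}

```bash
mkdir -p pics
python3 - <<'E'
from bench import robot, optics
import cv2,numpy as np,pickle
o=robot.get_obs();print({k:np.round(v,4) for k,v in o.items()}, robot.grip_depth)
d={n:optics.camera(n) for n in("scene","side","wrist")}
pickle.dump(d,open("d0.pkl","wb"))
for n in d: cv2.imwrite(f"pics/{n}0.png",d[n]["img"][...,::-1])
E
```

```text
{'t': np.float64(0.0), 'qpos': array([-0.0838,  0.5765,  0.0248,  1.4379, -0.015 ,  1.129 , -0.0565]), 'joint_velocities': array([-0.0003, -0.0016,  0.0011, -0.0003,  0.0002,  0.0019,  0.0017]), 'tau': array([ 1.10000e-03, -7.65754e+01,  2.25160e+00, -2.85966e+01,
        1.55000e-02,  1.25000e-02,  1.00000e-04]), 'tool_pos': array([0.6745, 0.    , 0.2304]), 'orientation': array([-1.5709e+00,  1.3000e-03,  1.4000e-03]), 'force': array([-0.052 , -0.1371, -0.0659]), 'wrist_torque': array([-0.0256, -0.022 ,  0.049 ]), 'finger_gap': np.float64(0.0856)} 0.0187
```

View pics/scene0.png

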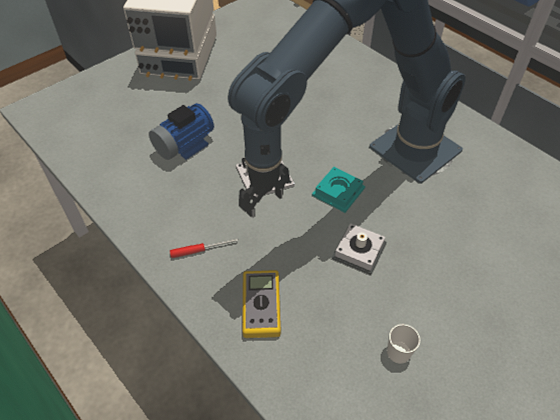

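View pics/side0.png

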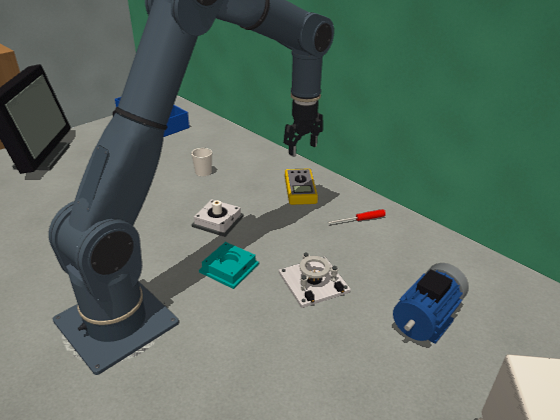

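Mould candidates: the aluminium block with white hub at scene (361,243) / side (217,208), and the turquoise empty one at scene (340,187) / side (229,264). The first fits, since it is aluminium and holds the white-hubbed choke. The nest is at side (316,270), mostly hidden behind the gripper in the scene view. I'll measure next and confirm with a crop.

```bash
cat > h.py <<'E'
import numpy as np,cv2
def ray(c,uv,z):
    K,R,t=c["camera_matrix"],c["R"],c["t"]
    d=R.T@np.linalg.inv(K)@np.array([*uv,1.]);C=-R.T@t
    return C+d*(z-C[2])/d[2]
def proj(c,X):
    p=c["camera_matrix"]@(c["R"]@np.asarray(X)+c["t"]);return p[:2]/p[2]
E
python3 - <<'E'
import pickle;from h import *
d=pickle.load(open("d0.pkl","rb"))
for n,uv,w in(("scene",(361,237),"hub"),("side",(216,203),"hub")): print(w,n,ray(d[n],uv,.074).round(4))
print("ring side",ray(d["side"],(316,266),.064).round(4),"cup",ray(d["side"],(203,172),0).round(3),"driver",ray(d["side"],(357,217),0.01).round(3),"motor",ray(d["side"],(425,310),.05).round(3))
for n in d: C=-d[n]["R"].T@d[n]["t"]; print(n,C.round(3))
a=d["scene"]["img"][205:275,320:400];b=d["side"]["img"][185:245,180:260];c=d["side"]["img"][235:315,270:360]
T=[cv2.resize(x,(400,350),interpolation=cv2.INTER_CUBIC) for x in(a,c)]
W=cv2.resize(d["wrist"]["img"],(400,300)); B=cv2.resize(b,(400,300),interpolation=cv2.INTER_CUBIC)
im=np.vstack([np.hstack(T)[:300],np.hstack([B,W])])
cv2.imwrite("pics/c1.png",im[...,::-1])
E
```

```text
hub scene [0.4612 0.1619 0.074 ]
hub side [0.4546 0.1611 0.074 ]
ring side [ 0.4721 -0.2529  0.064 ] cup [0.613 0.448 0.   ] driver [ 0.798 -0.144  0.01 ] motor [ 0.561 -0.542  0.05 ]
scene [1.22  0.673 1.314]
side [-0.308 -0.891  0.953]
wrist [0.675 0.072 0.372]
```

View pics/c1.png

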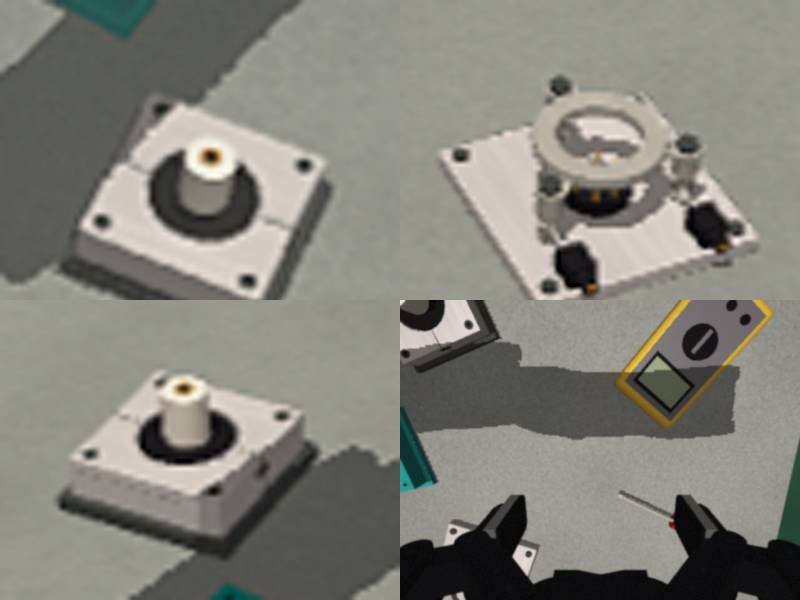

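The crop confirms it: the aluminium mould holds the black choke with its white hub (hub top at scene (362,236), side (217,203)), and the nest's ring is centred at side (315.5,266.5). Hub ≈ (0.458, 0.162) and ring ≈ (0.472, −0.253), both within reach. I'll move so the wrist camera sees the hub from near.

Request:
arm_command(
  plan=[
    [[-40,5,15],[0,0,0]],
    [[-80,10,30],[0,0,0]],
    [[-120,15,50],[0,0,0]],
    [[-160,20,70],[0,0,0]],
    [[-190,25,80],[0,0,0]],
    [[-216,30,90],[0,0,0]],
    [[-216,30,90],[0,0,0]],
    [[-216,30,90],[0,0,0]],
    [[-216,30,90],[0,0,0]],
  ],
  fingers=85,
  force=60,
)

```text
t: 1.05
tool_pos: [0.4597, 0.0897, 0.2011]
orientation: [-1.571, 0.001, -0.0]
force: [0.5, 0.9, 0.3]
finger_gap: 0.0849
```

```bash
cat > hub.py <<'E'
from h import *
def blob(c,X,r,zc):
    img=c["img"];u,v=proj(c,X);print("pred",u.round(1),v.round(1))
E
python3 - <<'E'
from bench import robot, optics
from h import *;import pickle
o=robot.get_obs();print(o["tool_pos"].round(4),o["orientation"].round(4),o["t"])
d={n:optics.camera(n) for n in("wrist","scene")};pickle.dump(d,open("d1.pkl","wb"))
w=d["wrist"];print(proj(w,[.458,.162,.074]),proj(w,[.458,.162,.038]))
print("scene ring pred",proj(d["scene"],[.472,-.253,.064]))
u,v=np.int32(proj(d["scene"],[.472,-.253,.064]))
s=cv2.resize(d["scene"]["img"][v-40:v+40,u-40:u+40],(300,300),interpolation=cv2.INTER_CUBIC)
im=np.zeros((420,800,3),np.uint8);im[:375,:500]=cv2.resize(w["img"],(500,375));im[:300,500:]=s
cv2.imwrite("pics/c2.png",im[...,::-1]);print(u,v)
E
```

```text
[0.4597 0.0897 0.2011] [-1.5709e+00  7.0000e-04 -3.0000e-04] 1.05
[277.46135597 111.5499842 ] [277.8340409 111.6440485]
scene ring pred [263.1158692  161.86243695]
263 161
```

View pics/c2.png

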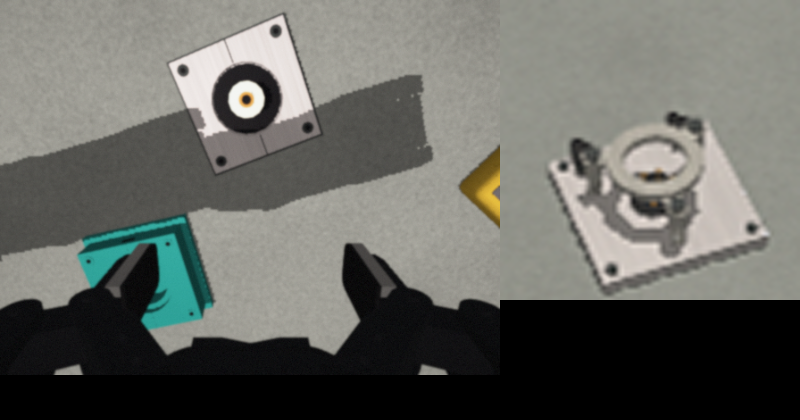

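The wrist view shows the hub at about (276,111), close to the prediction, and the nest ring is now visible in the scene view at about (264,163.7). I'll compute the centres numerically.

Run:
```python
import pickle;from h import *
d=pickle.load(open("d1.pkl","rb"));w=d["wrist"]
g=cv2.cvtColor(w["img"],cv2.COLOR_RGB2GRAY)
m=np.zeros_like(g);m[60:165,225:330]=(g[60:165,225:330]<85)*255
for x,z,nm in((m,.038,"flange"),):
    cs,_=cv2.findContours(x,cv2.RETR_EXTERNAL,2);c=max(cs,key=cv2.contourArea)
    (e,ax,_)=cv2.fitEllipse(c);f=w["camera_matrix"][0,0];print(nm,e,ax,ray(w,e,z).round(4),"px/m",f/(-(w["R"].T@w["t"])[2]*1))
h=np.zeros_like(g);h[90:132,252:300]=(g[90:132,252:300]>150)*255
cs,_=cv2.findContours(h,cv2.RETR_EXTERNAL,2);c=max(cs,key=cv2.contourArea)
e,ax,_=cv2.fitEllipse(c);print("hub",e,ax,ray(w,e,.074).round(4))
print("ring scene",ray(d["scene"],(264.1,163.7),.064).round(4))
d0=pickle.load(open("d0.pkl","rb"));print("side",ray(d0["side"],(315.5,266.5),.064).round(4))
```

```text
flange (276.0009460449219, 110.6346664428711) (74.4842758178711, 77.77088165283203) [0.4565 0.1628 0.038 ] px/m 1022.3639678071635
hub (275.5181884765625, 110.86844635009766) (39.60520935058594, 41.16394805908203) [0.4566 0.1625 0.074 ]
ring scene [ 0.4749 -0.2448  0.064 ]
side [ 0.4696 -0.2533  0.064 ]
```

Request:
arm_command(
  plan=[
    [[-1,0,25],[0,0,0]],
    [[-2,0,50],[0,0,0]],
    [[-3,0,73],[0,0,0]],
    [[-3,20,73],[0,0,0]],
    [[-3,50,73],[0,0,0]],
    [[-3,80,73],[0,0,0]],
    [[-3,105,73],[0,0,0]],
    [[-3,125,73],[0,0,0]],
    [[-3,140,73],[0,0,0]],
    [[-3,150,73],[0,0,0]],
    [[-3,157,73],[0,0,0]],
    [[-3,157,73],[0,0,0]],
    [[-3,157,73],[0,0,0]],
  ],
)

```text
t: 2.45
tool_pos: [0.4569, 0.1626, 0.0442]
orientation: [-1.571, 0.001, -0.001]
force: [-0.0, -0.4, 0.5]
finger_gap: 0.085
```

Request:
arm_command(
  plan=[
    [[0,0,0],[0,0,0]],
    [[0,0,0],[0,0,0]],
    [[0,0,0],[0,0,0]],
    [[0,0,0],[0,0,0]],
    [[0,0,0],[0,0,0]],
    [[0,0,0],[0,0,0]],
    [[0,0,0],[0,0,0]],
    [[0,0,0],[0,0,0]],
    [[0,0,0],[0,0,0]],
    [[0,0,0],[0,0,0]],
  ],
  fingers=0,
  force=60,
)

```text
t: 3.45
tool_pos: [0.457, 0.1627, 0.0447]
orientation: [-1.571, 0.001, -0.001]
force: [-2.0, 0.4, 5.1]
finger_gap: 0.0284
```

Request:
arm_command(
  plan=[
    [[0,-5,0],[0,0,0]],
    [[0,-12,0],[0,0,0]],
    [[0,-20,0],[0,0,0]],
    [[0,-30,0],[0,0,0]],
    [[0,-45,0],[0,0,0]],
    [[0,-65,0],[0,0,0]],
    [[0,-90,0],[0,0,0]],
    [[0,-115,0],[0,0,0]],
    [[0,-130,0],[0,0,0]],
    [[0,-130,0],[0,0,0]],
    [[0,-130,0],[0,0,0]],
  ],
)

```text
t: 4.55
tool_pos: [0.4568, 0.1626, 0.1748]
orientation: [-1.57, 0.0, -0.001]
force: [-0.5, 0.6, -3.4]
finger_gap: 0.0283
```

Run:
```python
from bench import robot, optics
from h import *;import pickle
d={n:optics.camera(n) for n in("wrist","scene","side")};pickle.dump(d,open("d2.pkl","wb"))
o=robot.get_obs();p=o["tool_pos"];print(p.round(4),o["force"].round(2))
im=np.zeros((600,800,3),np.uint8)
for i,(n,X) in enumerate((("side",p),("scene",p),("side",[.472,-.25,.064]),("scene",[.472,-.25,.064]))):
    u,v=np.int32(proj(d[n],X));s=cv2.resize(d[n]["img"][v-30:v+45,u-50:u+50],(400,300),interpolation=cv2.INTER_CUBIC)
    im[300*(i//2):300*(i//2)+300,400*(i%2):400*(i%2)+400]=s;print(n,u-50,v-30)
cv2.imwrite("pics/c3.png",im[...,::-1])
```

```text
[0.4563 0.1624 0.1738] [-0.63  0.51 -3.89]
side 164 145
scene 316 184
side 265 235
scene 213 132
```

View pics/c3.png

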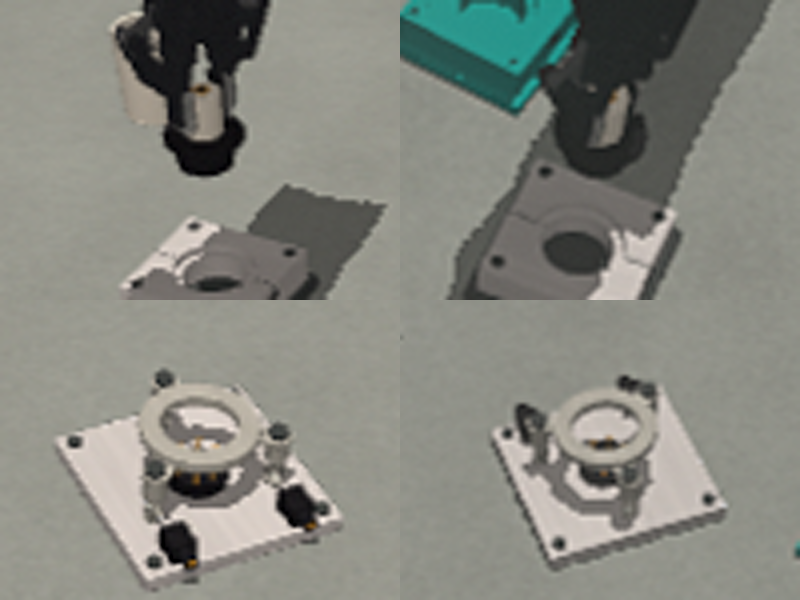

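The choke hangs upright in the jaws (side crop, (204,130)) and the mould is empty. The two views disagree by about 8 mm on the ring (side hole centre about (315,266), scene about (264,163)), so I'll take a close look with the wrist camera.

Request:
arm_command(
  plan=[
    [[0,-10,-20],[0,0,0]],
    [[2,-20,-55],[0,0,0]],
    [[4,-30,-95],[0,0,0]],
    [[6,-30,-135],[0,0,0]],
    [[8,-30,-175],[0,0,0]],
    [[10,-30,-215],[0,0,0]],
    [[12,-30,-255],[0,0,0]],
    [[14,-30,-295],[0,0,0]],
    [[14,-30,-335],[0,0,0]],
    [[14,-30,-375],[0,0,0]],
    [[14,-30,-415],[0,0,0]],
    [[14,-30,-450],[0,0,0]],
    [[14,-30,-475],[0,0,0]],
    [[14,-30,-490],[0,0,0]],
    [[14,-30,-497],[0,0,0]],
    [[14,-30,-497],[0,0,0]],
    [[14,-30,-497],[0,0,0]],
    [[14,-30,-497],[0,0,0]],
  ],
)

```text
t: 6.5
tool_pos: [0.4702, -0.333, 0.204]
orientation: [-1.57, 0.001, 0.002]
force: [-0.8, -0.3, -2.4]
finger_gap: 0.0285
```

Run:
```python
from bench import robot, optics
from h import *;import pickle
w=optics.camera("wrist");pickle.dump(w,open("d3.pkl","wb"))
o=robot.get_obs();p=o["tool_pos"];print(p.round(4),o["orientation"].round(4),o["force"].round(2))
print(proj(w,[.472,-.25,.064]))
cv2.imwrite("pics/w3.png",w["img"][...,::-1])
```

```text
[ 0.4703 -0.3332  0.2041] [-1.5707e+00  5.0000e-04  1.6000e-03] [ 0.55 -0.17 -2.56]
[282.4446666  96.9886307]
```

View pics/w3.png

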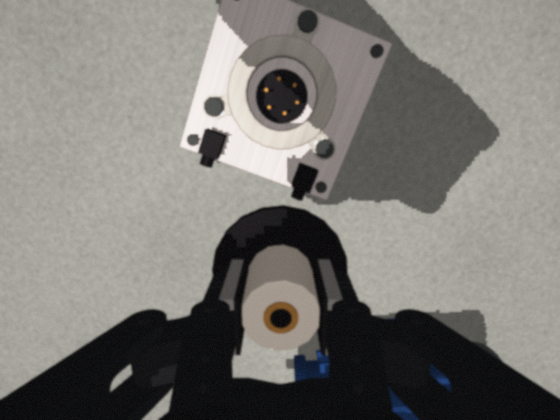

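Ring centre is near (282,93), outer diameter about 108 px; the held hub's top is at (281,316). I'll fit both in this same view so the calibration error cancels.

Run:
```python
import pickle;from h import *
w=pickle.load(open("d3.pkl","rb"));g=cv2.GaussianBlur(cv2.cvtColor(w["img"],cv2.COLOR_RGB2GRAY),(3,3),0)
f=w["camera_matrix"][0,0];zc=(-w["R"].T@w["t"])[2]
print("exp r outer",42e-3*f/(zc-.064),"inner",27e-3*f/(zc-.064),"hub",15e-3*f/(zc-.2333))
def H(x0,x1,y0,y1,ra,rb,z,n):
    c=cv2.HoughCircles(g[y0:y1,x0:x1],cv2.HOUGH_GRADIENT_ALT,1,5,param1=80,param2=.4,minRadius=ra,maxRadius=rb)
    if c is None: print(n,None);return
    for q in c[0][:4]: print(n,q[0]+x0,q[1]+y0,q[2],ray(w,(q[0]+x0,q[1]+y0),z).round(4))
H(210,350,20,160,48,62,.064,"outer");H(235,330,45,145,30,42,.064,"inner");H(230,330,265,365,33,45,.2333,"hub")
for z in(.2333,): print("tcp-axis px",proj(w,[.4703,-.3332,z]))
print("flange axis px",proj(w,[.4703,-.3332,.1973]))
```

```text
exp r outer 52.241329779146405 inner 33.58371200087983 hub 46.696760088337506
outer 286.0 93.0 56.38928 [ 0.4747 -0.2471  0.064 ]
outer 281.0 82.0 53.463436 [ 0.4709 -0.2393  0.064 ]
outer 266.0 74.0 55.282234 [ 0.4596 -0.2336  0.064 ]
outer 249.0 81.0 55.909912 [ 0.4467 -0.2386  0.064 ]
inner 284.0 93.0 35.6854 [ 0.4732 -0.2471  0.064 ]
hub 281.0 315.0 37.969265 [ 0.4711 -0.3323  0.2333]
tcp-axis px [278.89888762 317.11013409]
flange axis px [279.35298327 273.65280876]
```

The hub appears smaller (r≈38 px) than predicted (46.7), so the choke may sit lower in the jaws than I thought. I'll check this in the other pictures.

Run:
```python
import pickle;from h import *
from bench import robot,optics
d=pickle.load(open("d2.pkl","rb"));a=d["wrist"];p=[.4565,.1625,.1743]
print("side proj +29,+5",proj(d["side"],np.add(p,[0,0,.029])),proj(d["side"],np.add(p,[0,0,.005])), proj(d["side"],np.add(p,[0,0,-.035])))
print("scene",proj(d["scene"],np.add(p,[0,0,.029])),proj(d["scene"],np.add(p,[0,0,.005])))
b={n:optics.camera(n) for n in("wrist","side","scene")};pickle.dump(b,open("d4.pkl","wb"))
o=robot.get_obs();p=o["tool_pos"];print(p)
im=np.zeros((600,800,3),np.uint8)
im[:300,:400]=cv2.resize(a["img"],(400,300));im[:300,400:]=cv2.resize(b["wrist"]["img"],(400,300))
for i,n in enumerate(("side","scene")):
    u,v=np.int32(proj(b[n],p));im[300:,400*i:400*i+400]=cv2.resize(b[n]["img"][v-30:v+30,u-40:u+40],(400,300),interpolation=cv2.INTER_CUBIC);print(n,u-40,v-30,[proj(b[n],p+[0,0,q]).round(1) for q in(.029,.005,-.035,-.059)])
cv2.imwrite("pics/c4.png",im[...,::-1])
```

```text
side proj +29,+5 [213.63362892 167.34404327] [214.13062588 174.15179443] [214.93880972 185.22211251]
scene [368.0553632  207.79062519] [366.92592163 213.37113398]
[ 0.47007373 -0.33397626  0.2041704 ]
side 303 209 [array([344.2, 230.2]), array([343.3, 238. ]), array([341.9, 250.5]), array([341. , 257.8])]
scene 205 85 [array([244.7, 108.2]), array([245.1, 114.3]), array([245.8, 124.1]), array([246.2, 129.8])]
```

View pics/c4.png

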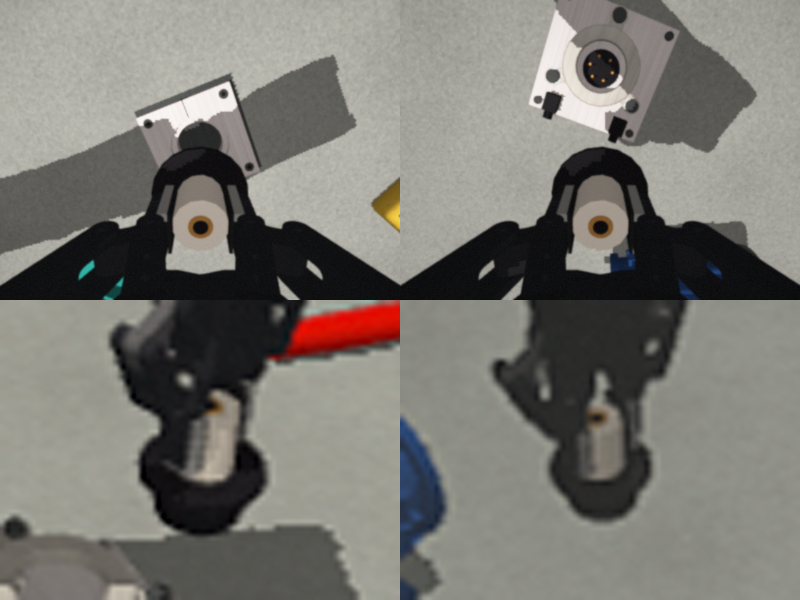

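The side view puts the hub top where TCP + 29 mm predicts, and the hub is the same size in the wrist pictures before and after the move. So nothing slipped; the size difference comes from the wrist camera's tilt. Now a cleaner ring fit.

Run:
```python
import pickle;from h import *
a=pickle.load(open("d4.pkl","rb"));d1=pickle.load(open("d1.pkl","rb"))
from scipy.optimize import least_squares
def fit(w,z,uv,rs,tol=.006):
    # edge pixels -> points on the ring-top plane, robust circle fit there
    e=cv2.Canny(cv2.cvtColor(w["img"],cv2.COLOR_RGB2GRAY),50,120);c=ray(w,uv,z)[:2]
    v,u=np.nonzero(e);k=np.hypot(u-uv[0],v-uv[1])<80;P=np.array([ray(w,q,z)[:2] for q in zip(u[k],v[k])])
    for r in rs:
        cc=c
        for t in(tol,.004,.0025):
            Q=P[abs(np.hypot(*(P-cc).T)-r)<t]
            s=least_squares(lambda x:np.hypot(*(Q-x[:2]).T)-x[2],[*cc,r],loss="soft_l1",f_scale=.0007);cc=s.x[:2]
        print(r,"c",cc.round(4),"r",s.x[2].round(4),len(Q),"rms",np.std(s.fun).round(4))
print("wrist");fit(a["wrist"],.064,(282,93),(.042,.027))
print("side");fit(a["side"],.064,(315.3,266),(.042,.027))
print("scene");fit(a["scene"],.064,(264,163),(.042,.027))
```

```text
wrist
0.042 c [ 0.4721 -0.2476] r 0.042 330 rms 0.001
0.027 c [ 0.4707 -0.2481] r 0.0268 374 rms 0.001
side
0.042 c [ 0.4726 -0.2478] r 0.0421 68 rms 0.0013
0.027 c [ 0.4696 -0.2491] r 0.0263 23 rms 0.0011
scene
0.042 c [ 0.4747 -0.2457] r 0.0426 41 rms 0.0012
0.027 c [ 0.4727 -0.2486] r 0.0269 36 rms 0.0014
```

The three views agree: ring centre ≈ (0.4715, −0.248), with fitted radii 42 and 27 mm as given. The expected TCP height at seat contact is 0.077, and 0.065 at the stop. I'll move above the ring, then descend slowly.

Request:
arm_command(
  plan=[
    [[1,0,20],[0,0,0]],
    [[1,0,45],[0,0,0]],
    [[1,10,68],[0,0,0]],
    [[1,30,80],[0,0,0]],
    [[1,55,85.5],[0,0,0]],
    [[1,75,85.5],[0,0,0]],
    [[1,85,85.5],[0,0,0]],
    [[1,90,85.5],[0,0,0]],
    [[1,90,85.5],[0,0,0]],
    [[1,90,85.5],[0,0,0]],
    [[1,90,85.5],[0,0,0]],
  ],
)

```text
t: 7.8
tool_pos: [0.4714, -0.2489, 0.1149]
orientation: [-1.572, 0.0, -0.0]
force: [-0.1, 0.3, -2.4]
finger_gap: 0.0284
```

Run:
```python
from bench import robot, optics
from h import *;import pickle
d={n:optics.camera(n) for n in("wrist","scene","side")};pickle.dump(d,open("d5.pkl","wb"))
o=robot.get_obs();p=o["tool_pos"];print(p.round(4),o["orientation"].round(4),o["force"].round(2))
im=np.zeros((300,800,3),np.uint8)
for i,n in enumerate(("side","scene")):
    u,v=np.int32(proj(d[n],[.4713,-.2485,.08]));im[:,400*i:400*i+400]=cv2.resize(d[n]["img"][v-30:v+30,u-40:u+40],(400,300),interpolation=cv2.INTER_CUBIC)
cv2.imwrite("pics/c5.png",im[...,::-1])
```

```text
[ 0.4712 -0.2486  0.1147] [-1.5716e+00  5.0000e-04  0.0000e+00] [ 0.63  0.77 -2.82]
```

View pics/c5.png

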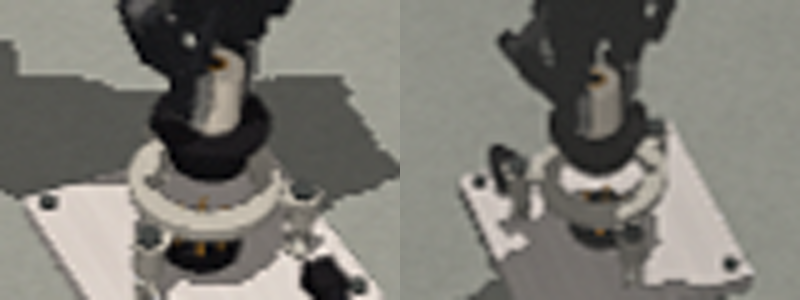

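The choke stands over the ring and is centred in both views: side body (207,155) over ring (207,190), scene (597,150) over (597,180). I'll descend to just above the seat.

Request:
arm_command(
  plan=[
    [[0,5,0],[0,0,0]],
    [[0,10,0],[0,0,0]],
    [[0,15,0],[0,0,0]],
    [[0,19,0],[0,0,0]],
    [[0,22,0],[0,0,0]],
    [[0,25,0],[0,0,0]],
    [[0,28,0],[0,0,0]],
    [[0,31,0],[0,0,0]],
    [[0,33,0],[0,0,0]],
    [[0,33,0],[0,0,0]],
    [[0,33,0],[0,0,0]],
  ],
)

```text
t: 9.05
tool_pos: [0.4712, -0.2487, 0.0817]
orientation: [-1.572, 0.001, 0.0]
force: [-0.0, -0.5, -2.7]
finger_gap: 0.0285
```

Request:
arm_command(
  plan=[
    [[0,1,0],[0,0,0]],
    [[0,2,0],[0,0,0]],
    [[0,3,0],[0,0,0]],
    [[0,4,0],[0,0,0]],
    [[0,5,0],[0,0,0]],
    [[0,6,0],[0,0,0]],
    [[0,6,0],[0,0,0]],
    [[0,6,0],[0,0,0]],
  ],
)

```text
t: 9.85
tool_pos: [0.4712, -0.2488, 0.0759]
orientation: [-1.572, 0.0, -0.0]
force: [-2.2, 0.6, 3.2]
finger_gap: 0.0283
```

Seat contact came at the expected height (about 6 N on the ring). Pressing on.

Request:
arm_command(
  plan=[
    [[0,1,0],[0,0,0]],
    [[0,2,0],[0,0,0]],
    [[0,3,0],[0,0,0]],
    [[0,4,0],[0,0,0]],
    [[0,5,0],[0,0,0]],
    [[0,6,0],[0,0,0]],
    [[0,7,0],[0,0,0]],
    [[0,8,0],[0,0,0]],
    [[0,8,0],[0,0,0]],
    [[0,8,0],[0,0,0]],
  ],
)

```text
t: 10.85
tool_pos: [0.4713, -0.2487, 0.0682]
orientation: [-1.572, 0.0, -0.0]
force: [-3.1, 1.5, 9.2]
finger_gap: 0.0287
```

Request:
arm_command(
  plan=[
    [[0,0.5,0],[0,0,0]],
    [[0,1,0],[0,0,0]],
    [[0,1.5,0],[0,0,0]],
    [[0,2,0],[0,0,0]],
    [[0,2.5,0],[0,0,0]],
    [[0,3,0],[0,0,0]],
    [[0,3,0],[0,0,0]],
    [[0,3,0],[0,0,0]],
  ],
)

```text
t: 11.65
tool_pos: [0.4712, -0.2488, 0.0655]
orientation: [-1.572, 0.0, -0.001]
force: [-3.1, 2.0, 10.2]
finger_gap: 0.0286
```

Request:
arm_command(
  plan=[
    [[0,0.4,0],[0,0,0]],
    [[0,0.8,0],[0,0,0]],
    [[0,1.2,0],[0,0,0]],
    [[0,1.2,0],[0,0,0]],
    [[0,1.2,0],[0,0,0]],
  ],
)

```text
t: 12.15
tool_pos: [0.4712, -0.2488, 0.0647]
orientation: [-1.572, 0.0, -0.001]
force: [-4.4, 1.4, 10.2]
finger_gap: 0.0283
```

Request:
arm_command(
  plan=[
    [[0,0.4,0],[0,0,0]],
    [[0,0.8,0],[0,0,0]],
    [[0,1.0,0],[0,0,0]],
    [[0,1.0,0],[0,0,0]],
    [[0,1.0,0],[0,0,0]],
  ],
)

```text
t: 12.65
tool_pos: [0.4712, -0.2488, 0.0645]
orientation: [-1.572, -0.0, -0.001]
force: [-4.2, 2.8, 16.4]
finger_gap: 0.0283
```

Run:
```python
from bench import robot, optics
from h import *;import pickle
d={n:optics.camera(n) for n in("wrist","scene","side")};pickle.dump(d,open("d6.pkl","wb"))
o=robot.get_obs();p=o["tool_pos"];print(p.round(4),o["orientation"].round(4),o["force"].round(2))
im=np.zeros((600,800,3),np.uint8)
for i,n in enumerate(("side","scene")):
    u,v=np.int32(proj(d[n],[.4713,-.2485,.06]));im[:300,400*i:400*i+400]=cv2.resize(d[n]["img"][v-30:v+30,u-40:u+40],(400,300),interpolation=cv2.INTER_CUBIC)
    print(n,u-40,v-30,[proj(d[n],[.4713,-.2485,z]).round(1) for z in(.094,.106)])
im[300:,:400]=cv2.resize(d["wrist"]["img"],(400,300));im[300:,400:]=cv2.resize(d["side"]["img"],(400,300))
cv2.imwrite("pics/c6.png",im[...,::-1])
```

```text
[ 0.4712 -0.2488  0.0646] [-1.5719e+00 -3.0000e-04 -1.5000e-03] [-5.28  2.14 16.06]
side 274 236 [array([315.2, 257. ]), array([315.5, 253.6])]
scene 224 133 [array([264. , 155.9]), array([263.9, 153.3])]
```

View pics/c6.png

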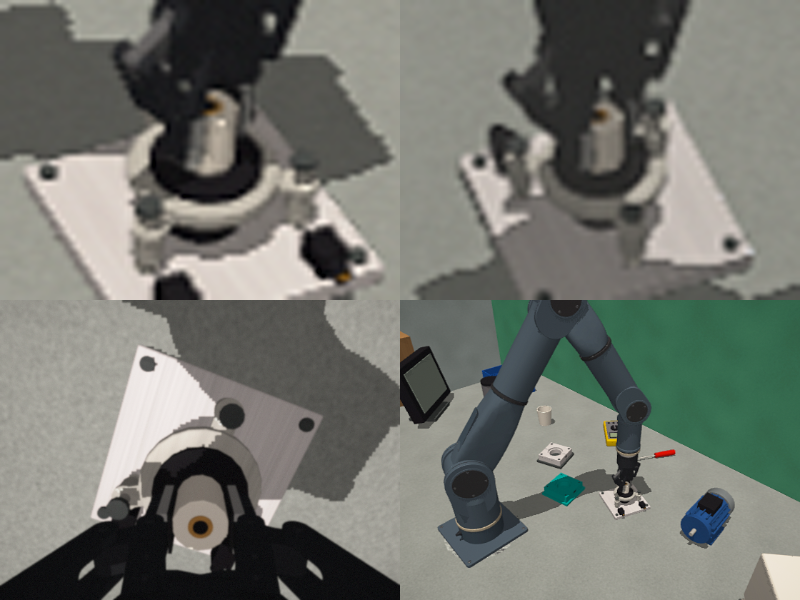

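The flange sits flat on the lowered ring in both views. The hub top in the side view at (316,257) matches the fully-down prediction (315,257), against row 253.6 for the ring at rest. The force jumped to 16 N with no further motion, which means the stop. Handing in.

```bash
python3 -c "
from bench import robot
print(robot.close_job()); o=robot.get_obs(); print(o['t'],o['tool_pos'],o['force'],o['finger_gap'])"
```

```text
the job is handed in; nothing more can be done
None
the job is handed in; nothing more can be done
```

I lifted the choke out of the aluminium mould by its hub, lowered it into the nest's ring and pressed it down to the stop. I handed the job in at about 12.8 s with the gripper still holding it. No verdict was reported, and no state could be read after hand-in.

**Last checks before hand-in:**
- **Height:** the TCP stopped at 0.0646 m, against 0.0647 m expected at full press. The hub top in the side view matched the fully-down height.
- **Force:** the net upward force on the tool jumped from 10 N to about 16 N with almost no further motion. Adding the choke's weight, that is about 19 N on the ring, well under the 60 N limit.
- **Seating:** the flange looked flat on the ring and the choke upright. The bystanders visible in the last view (multimeter, screwdriver, cup, motor) looked undisturbed.

**Checks that disagreed:**
- **Ring centre:** my first estimates from the two views differed by about 8 mm. Circle fits in three views then agreed to within about 3 mm on each axis.
- **Hub size:** the hub looked smaller than predicted in the wrist view. That came from leaving out the camera's tilt; the side view showed no slip.
- **Side force:** about 5 N of sideways force remained at the end.
- **Finger opening:** it read 28.3 mm on the 30 mm hub.

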